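# Put the soldering boards back in the slotted rack

### The arm

A 6-joint arm with a two-finger parallel gripper is mounted at the origin on the work surface. World frame = base frame: x ahead of the robot, y to its left, z up, the work surface at z = 0. Lengths are in m, angles in rad, forces in N, time in s.
With the tool pointing down it reaches from about 0.3 to 0.775 m from the base axis. Payload 14.6 kg.
Tool frame: the origin (TCP) lies midway between the tips of the shut fingers; the grasp point (between the pads) lies 19 mm behind it (ctrl.pinch_z is the distance from the TCP to the grasp point, in m); z points along the fingers, y is the line along which they close (so a half turn about z gives the same grasp; the last joint's range is limited). The gripper opens to 94 mm and grips with 3 to 60 N. Pads are 16 mm wide; open, the fingers measure 119 mm over their backs; the gripper's body (75 mm by 177 mm) begins 78 mm behind the grasp point.
Start: joints at [1.277, 0.3, 1.521, -0, 1.321, -0.067], TCP at [0.124, 0.536, 0.205] pointing down, gripper open.
Joint ranges: [-3.03, 3.03], [-0.79, 2.21], [0.23, 2.52], [-1.04, 4.18], [0, 3.07], [-2.55, 2.55]. Speed limits (rad/s): [2.22, 2.22, 2.57, 3.14, 3.14, 3.14].

### API

Orientations are given as [roll, pitch, yaw] about the fixed x, y, z axes, in that order (R = Rz(yaw) Ry(pitch) Rx(roll)).
In Python, from station import ctrl gives the robot as it stands.
- The arm moves only by the tool jog_arm, never from a script. Its argument "motion" is a list of rows, each a list of 7 numbers: the shift along the tool's x, y, z in m, then the turn, a rotation vector about the tool's x, y, z in rad, then the opening, from -1 (shut) to 1 (fully open). In form: [[tx, ty, tz, rx, ry, rz, gripper], ...]. A call has 1 to 5 rows; each row shifts and turns the commanded pose from where the row before left it, along the tool's axes as they then stand; what a row does not reach is not made up. A row lasts 1/10 s, in which the tool goes at most 50 mm and 8.59 degrees, less where a joint would pass 70% of its speed; a pose out of reach is approached as far as the arm can. A call is refused whole if a number of a shift passes 0.05 or a number of a turn 0.15, either way. A call with a gripper value outside its range is refused whole. The fingers move at their own pace and stop on an object; "squeeze" is the grip in N (left out, the last holds). Time passes only in rows, so rows that do not move let the fingers close. It gives the time, the measured TCP pose, the force, the opening and the grip force at its end, in the units of the state.
- ctrl.get_obs(): the state, without advancing time (a new reading comes with each control period).
- ctrl.camera(name): name is "scene" or "top"; returns the picture (384x512x3 uint8, red, green, blue); there is no depth.
- ctrl.camera_model(name): a dict with "intrinsics" (3x3 intrinsics, pixels), "rvec" (rotation vector, rad) and "tvec" (3), from world to camera coordinates, as OpenCV has them. Camera axes: x right, y down, z forward; pixel columns grow to the right and rows downward; lengths in m; the calibration is good to about 2 mm. A picture is of the moment at which its call begins. camera_model takes no time and is no camera call.
- ctrl.hand_in(): hands the job in; it is judged then, once.
The state is a dict: "time_s": time; "qpos": joint angles; "joint_vel": joint speeds; "tau": joint torques, N m; "ee_pos": TCP position; "eef_rot": TCP orientation; "force": force on the tool from outside, world axes, zero at the start; "moment": the same for the moment, N m; "grip_width": finger opening in m; "grip_force": force on a finger pad.
Only numpy, scipy, OpenCV 4.12 (cv2) and the standard library are available. Lean on these libraries where they do the work, as an engineer would, in place of code of your own. Each camera call takes 0.05 s, during which the arm holds its last target. There are 200 camera calls.

### The job

Put the two square soldering boards that are leaning on the fire bricks away in the slanted wooden rack: each one in the empty slot that fits its thickness closely, pushed fully home on the slot's floor and about centred along it. The boards are brittle, so feel them in gently rather than ramming or dropping them, and leave the flux jar and the work block with its copper dish where they are.

Things in the scene. Friction and masses are not known exactly. Their poses are not given: they have to be found in the camera images.
- thin_board_center (a point): Centre of the thinner soldering board: brittle ceramic, cream, scorched, 130 x 130 x 12 mm, about 0.18 kg. x axis: across the 12 mm thickness; z: up the face to the top edge, 65 mm away; y: level. It leans back 25 degrees (top towards -x) on the top edge of brick_1, lower edge on the bench; its upper 55 mm is free on both sides.
- thick_board_center (a point): Centre of the thicker soldering board: brittle ceramic, cream, scorched, 130 x 130 x 18 mm, about 0.27 kg. x axis: across the 18 mm thickness; z: up the face to the top edge, 65 mm away; y: level. It leans back 25 degrees (top towards -x) on the top edge of brick_2, lower edge on the bench; its upper 55 mm is free on both sides.
- thin_board: The thinner board itself; origin and axes as thin_board_center.
- thick_board: The thicker board itself; origin and axes as thick_board_center.
- slot_a (a point): First (front) slot of the rack, 13.6 mm wide, a 12 mm board has 1.6 mm of play in all. Nominal point at the slot's floor, midway along its 140 mm length (the true slot is up to 5 mm off along rack x). z points up the slot to its mouth (20 degrees off upright), y along it, x across. The wall on its -x side reaches 67 mm up z, the one on its +x side 53 mm.
- slot_b (a point): Second slot of the rack, 19.6 mm wide, an 18 mm board has 1.6 mm of play in all. Nominal point at the slot's floor, midway along its 140 mm length (the true slot is up to 5 mm off along rack x). z points up the slot to its mouth (20 degrees off upright), y along it, x across. The wall on its -x side reaches 72 mm up z, the one on its +x side 53 mm.
- slot_c (a point): Third slot of the rack, 25.6 mm wide, empty (for the 24 mm work block, in use on the bench). Nominal point at the slot's floor, midway along its 140 mm length (the true slot is up to 5 mm off along rack x). z points up the slot to its mouth (20 degrees off upright), y along it, x across. The wall on its -x side reaches 72 mm up z, the one on its +x side 52 mm.
- slot_d (a point): Fourth (at the back) slot of the rack, 25.6 mm wide, filled by a 24 x 120 x 90 mm block that stays there. Nominal point at the slot's floor, midway along its 140 mm length (the true slot is up to 5 mm off along rack x). z points up the slot to its mouth (20 degrees off upright), y along it, x across. The wall on its -x side reaches 71 mm up z, the one on its +x side 54 mm.
- rack: Wooden rack: a fixed tray, 292 x 168 x 20 mm, in which a stiff slotted insert lies with 5 mm of play either way along x (unmeasured, held by 60 N of friction). Four parallel slots 56 mm apart, flat-bottomed, open-ended, no lead-in; saw-tooth dividers 18 to 36 mm thick, 78 to 90 mm high. Origin on the bench midway between slots b and c; x runs from slot_a to slot_d, y along the slots.
- flux_jar_mid (a point): Middle of the dark flux jar, 62 mm across and 72 mm high, standing on the bench near the rack. Not to be moved.
- brick_1: Fire brick, fixed, 76 (x) x 114 (y) x 64 mm high, that the thinner board leans on. Origin at the centre of its underside; the board stands on its +x side.
- brick_2: Fire brick as brick_1, that the thicker board leans on.
- work_block: Magnesia block lying flat on the bench, 90 x 120 x 24 mm high, with a small copper dish (68 mm across, 14 mm high) on it. Origin at the centre of its underside. Not to be moved.
- copper_dish: The copper dish on the work block. Origin under its centre. Not to be moved.
Not all that is in view belongs to the job. What is shaped like the thin_board but yellow is not meant.

How it is judged:
At the end, for the whole second after the job is handed in: The 12 mm board stands in slot_a, the 18 mm board in slot_b: lower edge within 5 mm (0.060 to 0.070 m to the centre) of the slot's nominal floor, parallel to the slot within 0.07 rad, not tipped along it over 0.12 rad, centred along it within 20 mm, released and still (x of thin_board_center in the frame of slot_a between -0.008 and 0.008 m and y of thin_board_center in the frame of slot_a between -0.02 and 0.02 m and z of thin_board_center in the frame of slot_a between 0.06 and 0.07 m and angle between the x axis of thin_board and the x axis of slot_a, either way round below 0.07 rad and (angle between the z axis of thin_board and the z axis of slot_a, either way round below 0.12 rad or angle between the y axis of thin_board and the z axis of slot_a, either way round below 0.12 rad) and linear speed of each of thin_board, thick_board below 0.02 m/s and angular speed of each of thin_board, thick_board below 0.1 rad/s and x of thick_board_center in the frame of slot_b between -0.008 and 0.008 m and y of thick_board_center in the frame of slot_b between -0.02 and 0.02 m and z of thick_board_center in the frame of slot_b between 0.06 and 0.07 m and angle between the x axis of thick_board and the x axis of slot_b, either way round below 0.07 rad and (angle between the z axis of thick_board and the z axis of slot_b, either way round below 0.12 rad or angle between the y axis of thick_board and the z axis of slot_b, either way round below 0.12 rad)); the robot touches nothing.
It fails at once if a board is rammed or dropped: pressed on the rack with more than 70 N (contact force between any of thin_board, thick_board and rack above 70 N).
It fails at once if the flux jar, work block or copper dish is shifted by more than 25 mm (distance of any of flux_jar_mid, work_block, copper_dish from where it was at the start of the episode above 0.025 m).
It also fails if it takes over 72 s, if anything falls off the work surface, if the arm or the gripper's body presses on something with over 40 N, if the wrist force passes 120 N, or if a joint passes its speed limit or range.

## Working session

There is one attempt and no reset: what is moved stays moved. The work goes in short steps, Python scripts to look and compute and a tool call to move; the robot and the scene stay as the last step left them, time stands still between calls to the robot, and variables do not carry over. Pictures are saved under pics/ and viewed, at most 10 in all, crops included, and the job is handed in when it is done.

Besides the shell and the picture viewer there is one more tool, called after "Call:" as name(argument=value, ...) on one line, values as JSON. jog_arm: Moves the arm, as the interface text tells. Its arguments: {"type":"object","properties":{"motion":{"type":"array"},"squeeze":{"type":"number"}},"required":["motion"]}

```bash
ls; mkdir -p pics
python3 - <<'E'
from station import ctrl
import cv2,numpy as np
for n in("scene","top"):
    im=ctrl.camera(n); cv2.imwrite(f"pics/{n}0.png",im[:,:,::-1]); 
    m=ctrl.camera_model(n); print(n,m)
a=cv2.imread("pics/scene0.png");b=cv2.imread("pics/top0.png")
for n,i in(("s",a),("t",b)): cv2.imwrite(f"pics/{n}0b.png",cv2.resize(i,(768,576),interpolation=cv2.INTER_CUBIC))
print(ctrl.get_obs(),ctrl.pinch_z)
E
```

```text
pics
scene {'intrinsics': array([[363.73484478,   0.        , 253.59417184],
       [  0.        , 363.73484478, 195.3383263 ],
       [  0.        ,   0.        ,   1.        ]]), 'rvec': array([ 1.51722224,  1.92834363, -0.86432076]), 'tvec': array([ 0.11589305, -0.27525595,  1.64328017])}
top {'intrinsics': array([[459.72512133,   0.        , 264.6226159 ],
       [  0.        , 459.72512133, 191.43225807],
       [  0.        ,   0.        ,   1.        ]]), 'rvec': array([ 2.15734038, -2.12087497,  0.14300915]), 'tvec': array([-0.00312933,  0.49924947,  1.46094289])}
{'time_s': 0.1, 'qpos': array([ 1.27743799e+00,  3.00417302e-01,  1.52149783e+00, -2.99585569e-06,
        1.32074662e+00, -6.66208908e-02]), 'joint_vel': array([ 4.63681269e-04, -9.67462704e-05, -5.98740836e-04,  6.53897036e-04,
        3.53555110e-05, -8.60037798e-04]), 'tau': array([ 9.89035543e-04, -5.32646155e+01, -3.53284585e+01,  7.08652614e-02,
        2.35047791e-02, -2.40534393e-05]), 'ee_pos': array([0.12358511, 0.53568914, 0.20495107]), 'eef_rot': array([-3.14052573e+00, -6.82764239e-05,  2.91485592e+00]), 'force': array([0.51376521, 0.91223366, 0.14301795]), 'moment': array([ 0.00363833, -0.01832402, -0.0227714 ]), 'grip_force': 0.0, 'grip_width': 0.09431019566676625} 0.0188
```

View pics/s0b.png

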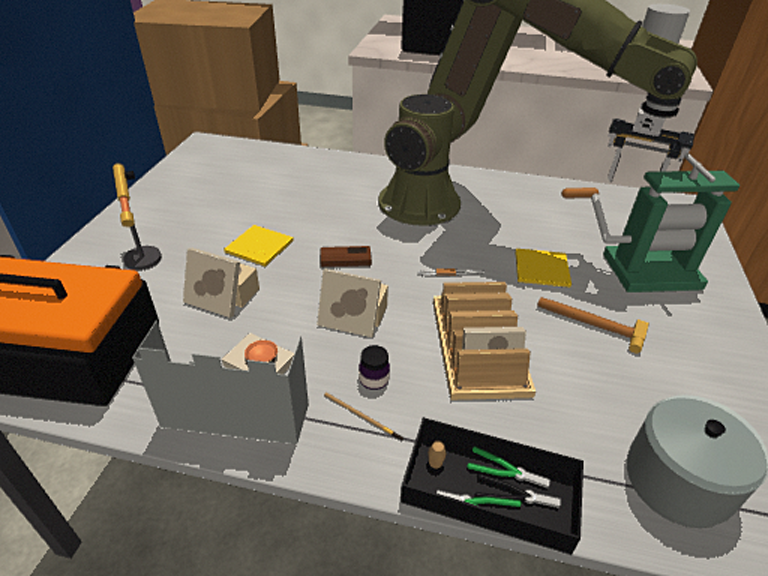

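View pics/t0b.png

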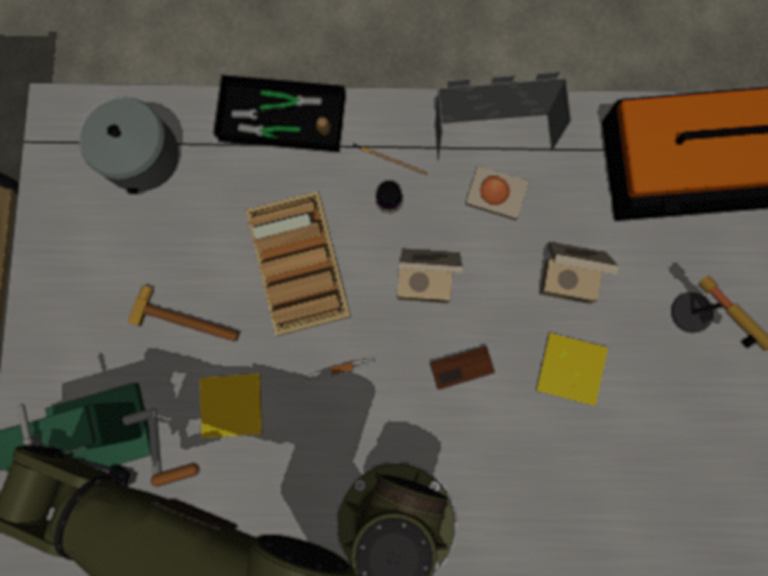

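Run:
```python
import cv2,numpy as np
a=cv2.imread("pics/scene0.png");b=cv2.imread("pics/top0.png")
A=cv2.resize(a[160:275,110:370],(800,354),interpolation=cv2.INTER_CUBIC)
B=cv2.resize(b[120:225,155:420],(800,317)[:2] if 0 else (800,317),interpolation=cv2.INTER_CUBIC)
B=cv2.resize(b[120:225,155:420],(800,246 if 0 else 245),interpolation=cv2.INTER_CUBIC)
B=np.clip(B.astype(float)*1.5,0,255).astype(np.uint8)
cv2.imwrite("pics/c.png",np.vstack([A,B]))
```

```text
(no output)
```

View pics/c.png

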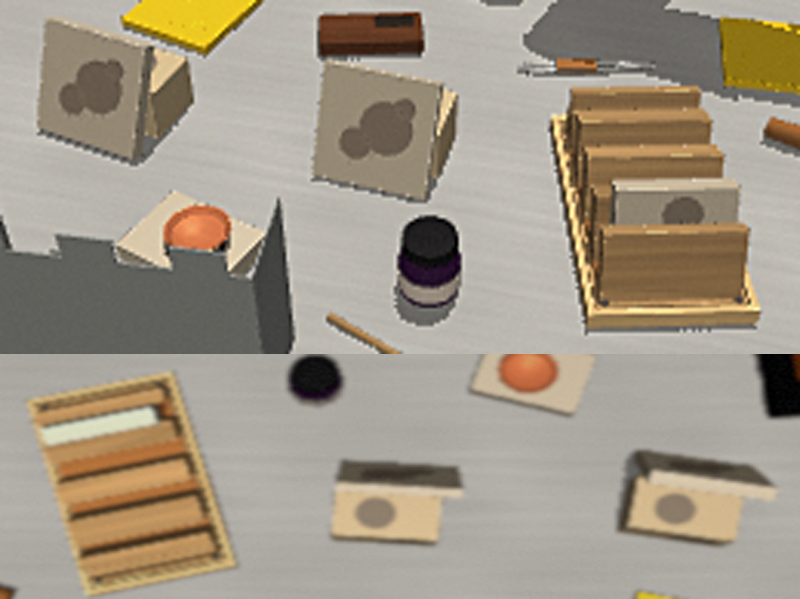

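Run:
```python
import cv2,numpy as np
a=cv2.imread("pics/scene0.png");b=cv2.imread("pics/top0.png")
def crop(i,x,y,w,h,g=1):
    c=cv2.resize(i[y:y+h,x:x+w],(w*6,h*6),interpolation=cv2.INTER_CUBIC)
    return np.clip(c*float(g),0,255).astype(np.uint8)
T=np.hstack([crop(b,162,125,74,100,1.5),np.vstack([crop(b,260,160,58,50,1.5),crop(b,357,158,58,50,1.5)])])
S=np.hstack([crop(a,287,183,74,92),np.vstack([crop(a,207,177,58,46),crop(a,118,162,58,46)])])
cv2.imwrite("pics/T.png",T);cv2.imwrite("pics/S.png",S);print(T.shape,S.shape)
```

```text
(600, 792, 3) (552, 792, 3)
```

View pics/T.png

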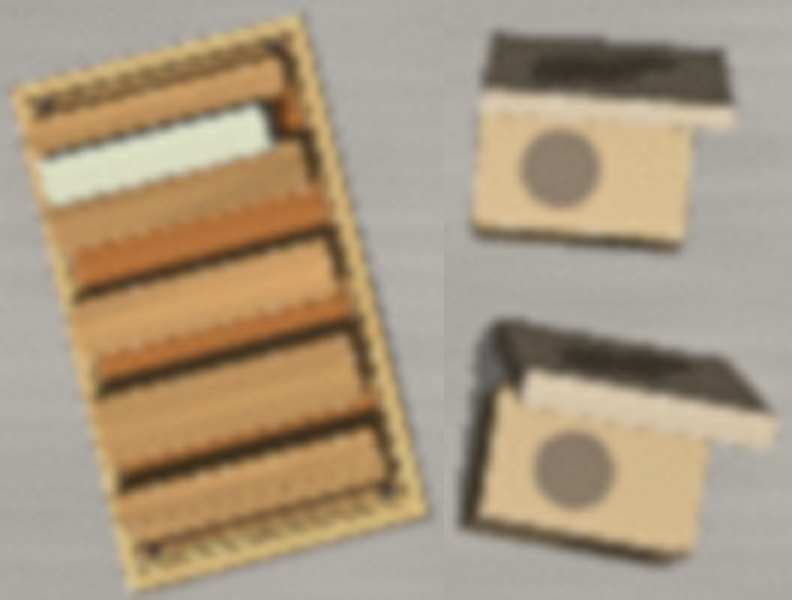

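View pics/S.png

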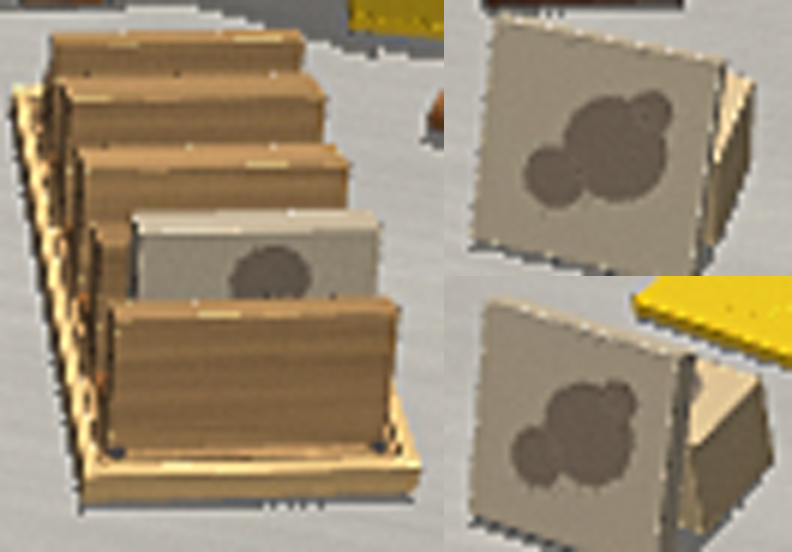

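```bash
cat > h.py <<'E'
import numpy as np,cv2
from station import ctrl
from scipy.spatial.transform import Rotation as R
M={n:ctrl.camera_model(n) for n in("scene","top")}
def ray(n,uv):
    m=M[n];Rm=cv2.Rodrigues(m["rvec"])[0]
    d=Rm.T@np.linalg.inv(m["intrinsics"])@np.array([uv[0],uv[1],1.]);return -Rm.T@m["tvec"],d
def onz(n,uv,z): o,d=ray(n,uv);return o+d*(z-o[2])/d[2]
def tri(us,ut):
    o1,d1=ray("scene",us);o2,d2=ray("top",ut)
    s=np.linalg.lstsq(np.c_[d1,-d2],o2-o1,rcond=None)[0];p,q=o1+d1*s[0],o2+d2*s[1];return (p+q)/2,np.linalg.norm(p-q)
def px(p,off,m0=(0,0)): return [(p[i]-m0[i]+.5)/6-.5+off[i] for i in(0,1)]
def proj(n,P): m=M[n];return cv2.projectPoints(np.float64(P).reshape(-1,3),m["rvec"],m["tvec"],m["intrinsics"],None)[0].reshape(-1,2)
E
python3 - <<'E'
from h import *
np.set_printoptions(precision=4,suppress=True)
print("cams",ray("scene",(0,0))[0],ray("top",(0,0))[0])
tr=[px(p,(162,125)) for p in((300,15),(12,92),(132,592),(427,515))]
P=np.array([onz("top",t,.02) for t in tr]);print("tray",P, [np.linalg.norm(P[i]-P[i-1]) for i in range(4)])
c=P.mean(0); ex=(P[0]+P[1]-P[2]-P[3]);ey=(P[1]+P[2]-P[0]-P[3]);print(c,np.arctan2(ex[1],ex[0]),np.arctan2(-ey[0],ey[1]))
sc=[onz("scene",px(p,(287,183)),.02) for p in((415,462),(85,467),(15,90))];print("scene far-right, far-left, nearleft",sc)
mt=[px(p,(260,160),(444,0)) for p in((483,90),(735,104))];ms=[px(p,(207,177),(444,0)) for p in((500,15),(722,63))]
lt=[px(p,(357,158),(444,300)) for p in((525,370),(775,413))];ls=[px(p,(118,162),(444,276)) for p in((488,300),(690,355))]
for nm,t,s,z in(("mid",mt,ms,.1229),("right",lt,ls,.1254)):
    a=[onz("top",u,z) for u in t];b=[onz("scene",u,z) for u in s]
    # scene mirrored: scene left = world -y = top right
    print(nm,"top",a,np.linalg.norm(a[0]-a[1]),"scene",b,np.linalg.norm(b[0]-b[1]))
    print(" tri",[tri(s[i],t[1-i]) for i in(0,1)])
# lower edge on bench (front lower corner z= t*sin25 )
for nm,p,off,m0,z in(("mid",(470,247),(207,177),(444,0),.005),("right",(470,518),(118,162),(444,276),.0076),): print(nm,onz("scene",px(p,off,m0),z))
# block in d top face corners
bl=[px(p,(162,125)) for p in((268,105),(40,163),(50,203),(275,150))]
bs=[px(p,(287,183)) for p in((132,235),(378,230))]
print("block front top",tri(bs[0],bl[1]),tri(bs[1],bl[0]))
print([tuple(np.round(u,1)) for u in mt+ms+lt+ls])
E
```

```text
cams [1.4181 0.1909 0.8614] [ 0.2806 -0.0161  1.5181]
tray [[0.7179 0.1882 0.02  ]
 [0.6711 0.3481 0.02  ]
 [0.3923 0.2685 0.02  ]
 [0.4371 0.1089 0.02  ]] [np.float64(0.29174517786854814), np.float64(0.16660718353320741), np.float64(0.28989617381912497), np.float64(0.16577484680238358)]
[0.5546 0.2285 0.02  ] 0.27659781989565974 0.2792230314329539
scene far-right, far-left, nearleft [array([0.671, 0.347, 0.02 ]), array([0.7139, 0.1887, 0.02  ]), array([0.443 , 0.1119, 0.02  ])]
mid top [array([0.5391, 0.0006, 0.1229]), array([ 0.5338, -0.1289,  0.1229])] 0.12953734183553495 scene [array([ 0.5308, -0.1251,  0.1229]), array([0.5405, 0.0014, 0.1229])] 0.12689861946080483
 tri [(array([ 0.533 , -0.1266,  0.1245]), np.float64(0.004329765396814577)), (array([0.5393, 0.0008, 0.1218]), np.float64(0.0005454301344908942))]
right top [array([ 0.5603, -0.319 ,  0.1254]), array([ 0.54  , -0.4461,  0.1254])] 0.128651452555796 scene [array([ 0.5407, -0.4433,  0.1254]), array([ 0.5592, -0.3129,  0.1254])] 0.13171306215931425
 tri [(array([ 0.5397, -0.4453,  0.1245]), np.float64(0.0021073446866124745)), (array([ 0.5593, -0.3162,  0.1254]), np.float64(0.005933238963327145))]
mid [ 0.5935 -0.1286  0.005 ]
right [ 0.5972 -0.4516  0.0076]
block front top (array([0.6176, 0.2499, 0.1092]), np.float64(0.11854208697706002)) (array([0.6396, 0.2471, 0.1324]), np.float64(0.11729779330636293))
[(np.float64(266.1), np.float64(174.6)), (np.float64(308.1), np.float64(176.9)), (np.float64(215.9), np.float64(179.1)), (np.float64(252.9), np.float64(187.1)), (np.float64(370.1), np.float64(169.2)), (np.float64(411.8), np.float64(176.4)), (np.float64(124.9), np.float64(165.6)), (np.float64(158.6), np.float64(174.8))]
```

```bash
cat >> h.py <<'E'
RC=np.array([.5546,.2285,0]);YAW=.278
RR=R.from_euler('z',YAW).as_matrix()
def rk(p): return RR.T@(np.asarray(p)-RC)
E
python3 - <<'E'
from h import *
np.set_printoptions(precision=4,suppress=True)
t=lambda p:px(p,(162,125)); s=lambda p:px(p,(287,183))
for nm,a,b in(("block front -y",(132,235),(266,105)),("block front +y",(378,232),(38,163)),("block back -y",(140,212),(275,148)),("block back +y",(378,210),(50,203)),
):
    P,e=tri(s(a),t(b));print(nm,P,rk(P),e)
# sample brightness/colour profile along rack x in the top image, several y, at z=.085
im=cv2.imread("pics/top0.png").astype(np.float32)
for y in(-.03,.03):
  for z in(.08,):
    X=np.arange(-.15,.151,.004);W=np.array([RC+RR@np.array([x,y,z]) for x in X])
    uv=proj("top",W).astype(np.float32)
    v=cv2.remap(im,uv[:,0].copy(),uv[:,1].copy(),cv2.INTER_LINEAR)[:,0]
    print(y,[(int(x*1000),int(c[2]),int(c[0])) for x,c in zip(X,v)])
im=cv2.imread("pics/scene0.png").astype(np.float32)
for y in(-.03,.03):
    X=np.arange(-.15,.151,.004);W=np.array([RC+RR@np.array([x,y,.08]) for x in X])
    uv=proj("scene",W).astype(np.float32)
    v=cv2.remap(im,uv[:,0].copy(),uv[:,1].copy(),cv2.INTER_LINEAR)[:,0]
    print('s',y,[(int(x*1000),int(c[2]),int(c[0])) for x,c in zip(X,v)])
E
```

```text
block front -y [0.6421 0.1922 0.1119] [ 0.0742 -0.0589  0.1119] 0.0007185513764883174
block front +y [0.6093 0.3101 0.1113] [0.075  0.0634 0.1113] 0.0005280870981918988
block back -y [0.6201 0.1909 0.1065] [ 0.0526 -0.0542  0.1065] 0.007565574033366886
block back +y [0.5891 0.3071 0.1064] [0.0547 0.0662 0.1064] 0.005887267606512051
-0.03 [(-150, 134, 79), (-146, 127, 73), (-142, 107, 60), (-137, 104, 55), (-133, 93, 46), (-129, 89, 45), (-125, 117, 59), (-121, 122, 61), (-117, 121, 59), (-113, 123, 60), (-109, 126, 62), (-105, 127, 62), (-101, 100, 50), (-97, 55, 27), (-93, 46, 18), (-89, 82, 30), (-85, 113, 48), (-81, 123, 60), (-77, 126, 63), (-73, 128, 64), (-69, 131, 65), (-65, 130, 64), (-61, 126, 62), (-57, 124, 61), (-53, 126, 63), (-49, 104, 55), (-45, 64, 33), (-41, 57, 23), (-37, 93, 31), (-33, 116, 39), (-29, 118, 43), (-25, 123, 57), (-21, 131, 65), (-17, 137, 68), (-13, 141, 70), (-9, 140, 70), (-5, 137, 69), (-1, 134, 66), (2, 119, 59), (6, 75, 37), (10, 63, 25), (14, 96, 32), (18, 117, 39), (22, 119, 40), (26, 117, 37), (30, 117, 43), (34, 117, 51), (38, 114, 55), (42,
[... 3385 characters left out ...]
23, 63), (-25, 132, 67), (-21, 174, 88), (-17, 193, 98), (-13, 193, 99), (-9, 196, 107), (-5, 165, 91), (-1, 118, 60), (2, 129, 66), (6, 138, 71), (10, 138, 71), (14, 131, 66), (18, 126, 63), (22, 129, 68), (26, 160, 106), (30, 195, 150), (34, 203, 159), (38, 202, 156), (42, 180, 141), (46, 135, 106), (50, 141, 112), (54, 127, 100), (58, 99, 76), (62, 92, 71), (66, 92, 71), (70, 91, 69), (74, 92, 69), (78, 91, 70), (82, 96, 75), (86, 129, 92), (90, 167, 94), (94, 183, 91), (98, 170, 87), (102, 140, 72), (106, 124, 63), (110, 121, 62), (114, 122, 62), (118, 129, 66), (122, 130, 66), (126, 121, 62), (130, 114, 58), (134, 119, 60), (138, 121, 62), (142, 124, 64), (146, 129, 67), (150, 129, 65)]
```

The views show the thin board in the middle and the thick one on the right of the top view. The slots lean toward −x, with their floor at about z = 0.0245. In the rack frame, slot a's floor is at x ≈ −0.072 and slot b's at ≈ −0.016.

```bash
cat >> h.py <<'E'
def frame(yaw,tilt): return R.from_euler('z',yaw).as_matrix()@R.from_euler('y',-tilt).as_matrix()  # board/slot axes
def board(edge,yaw,t): B=frame(yaw,np.radians(25)); return np.array(edge)-B@[t/2,0,.065],B
THIN=board([.536,-.063,.1229],-.055,.012); THICK=board([.550,-.380,.1254],-.154,.018)
SB=frame(YAW,np.radians(20))
SLOT={k:RC+RR@np.array([x,0.001,.0245]) for k,x in(("a",-.072),("b",-.016))}
def tool(B): return np.c_[-B[:,1],-B[:,0],-B[:,2]]@np.diag([-1,-1,1])  # y=+bx, z=-bz, x=+by
def go(p,T,show=True):
    o=ctrl.get_obs();C=R.from_euler('xyz',o["eef_rot"]).as_matrix()
    d=C.T@(np.asarray(p)-o["ee_pos"]);r=R.from_matrix(C.T@T).as_rotvec();d2=T.T@(np.asarray(p)-o["ee_pos"])
    print("t",round(o["time_s"],1),"shift(cur axes)",d.round(4),"turn",r.round(4),abs(r).max()/.15,"shift(target axes)",d2.round(4),"F",o["force"].round(1),"w",round(o["grip_width"],4),round(o["grip_force"],1))
E
python3 - <<'E'
from h import *
for n,(c,B) in(("thin",THIN),("thick",THICK)):
    T=tool(B);print(n,c.round(4),np.linalg.det(T));go(c+B@[0,0,.12],T)
    print(R.from_matrix(T).as_euler('xyz'))
E
```

```text
thin [ 0.558  -0.0642  0.0615] 1.0
t 0.1 shift(cur axes) [-0.5082 -0.4955  0.0352] turn [-0.3633 -0.3042  1.3755] 9.169669075522073 shift(target axes) [-0.5751  0.3624  0.2073] F [0.5 0.9 0.1] w 0.0943 0.0
[2.70526034 0.         1.51579633]
thick [ 0.5691 -0.383   0.0627] 0.9999999999999999
t 0.1 shift(cur axes) [-0.59   -0.7986  0.0343] turn [-0.352  -0.3257  1.4725] 9.816784961443334 shift(target axes) [-0.8394  0.4666  0.2545] F [0.5 0.9 0.1] w 0.0943 0.0
[2.70526034 0.         1.41679633]
```

Call:
jog_arm(motion=[[0, 0, -0.045, 0, 0, 0, -0.36], [-0.04, -0.035, -0.03, 0, 0, 0, -0.36], [-0.04, -0.035, -0.02, 0, 0, 0, -0.36], [-0.04, -0.035, 0, 0, 0, 0, -0.36], [-0.04, -0.035, 0, 0, 0, 0, -0.36]])

```text
time_s: 0.6
ee_pos: [0.2357, 0.38, 0.2928]
eef_rot: [3.141, 0.0, 2.916]
force: [1.3, 0.4, 0.7]
grip_width: 0.0576
grip_force: 0.0
```

Call:
jog_arm(motion=[[-0.04, -0.04, 0, 0, 0, 0, -0.36], [-0.04, -0.04, 0, 0, 0, 0, -0.36], [-0.04, -0.04, 0, 0, 0, 0, -0.36], [-0.04, -0.04, 0, 0, 0, 0, -0.36], [-0.04, -0.04, 0, 0, 0, 0, -0.36]])

```text
time_s: 1.1
ee_pos: [0.368, 0.1676, 0.2927]
eef_rot: [3.141, 0.0, 2.915]
force: [1.2, 0.2, -0.1]
grip_width: 0.0303
grip_force: 0.0
```

Call:
jog_arm(motion=[[-0.03, -0.03, 0, -0.0363, -0.0304, 0.1376, -0.36], [-0.02, -0.01, 0, -0.0363, -0.0304, 0.1376, -0.36], [0, 0, 0, -0.0363, -0.0304, 0.1376, -0.36], [0, 0, 0, -0.0363, -0.0304, 0.1376, -0.36], [0, 0, 0, -0.0363, -0.0304, 0.1376, -0.36]])

```text
time_s: 1.6
ee_pos: [0.4052, 0.1167, 0.2926]
eef_rot: [2.922, 0.079, 2.208]
force: [0.2, 0.5, 0.3]
grip_width: 0.0303
grip_force: 0.0
```

Call:
jog_arm(motion=[[0, 0, 0, -0.0363, -0.0304, 0.1376, -0.36], [0, 0, 0, -0.0363, -0.0304, 0.1376, -0.36], [0, 0, 0, -0.0363, -0.0304, 0.1376, -0.36], [0, 0, 0, -0.0363, -0.0304, 0.1376, -0.36], [0, 0, 0, -0.0363, -0.0304, 0.1376, -0.36]])

```text
time_s: 2.1
ee_pos: [0.405, 0.117, 0.2927]
eef_rot: [2.704, -0.003, 1.51]
force: [-0.0, -1.0, -0.5]
grip_width: 0.0297
grip_force: 0.0
```

Run:
```python
from h import *
c,B=THIN;go(c+B@[0,0,.10],tool(B));print(ctrl.get_obs()["ee_pos"],ctrl.get_obs()["qpos"])
```

```text
t 2.1 shift(cur axes) [-0.1721  0.0507  0.1784] turn [ 0.0015  0.0001 -0.0069] 0.04581848057909078 shift(target axes) [-0.1725  0.0498  0.1784] F [-0.  -1.  -0.5] w 0.0297 0.0
[0.40500126 0.11695949 0.29270163] [ 0.28518713 -0.30471521  1.98158947 -0.16344699  1.05490758  0.39826272]
```

Call:
jog_arm(motion=[[-0.04, 0.012, 0.01, 0, 0, -0.007, -0.36], [-0.044, 0.0127, 0.03, 0, 0, 0, -0.36], [-0.044, 0.0127, 0.046, 0, 0, 0, -0.36], [-0.044, 0.0127, 0.046, 0, 0, 0, -0.36], [0, 0, 0.046, 0, 0, 0, -0.36]])

```text
time_s: 2.6
ee_pos: [0.5032, -0.0399, 0.1716]
eef_rot: [2.702, 0.003, 1.517]
force: [1.0, 0.1, 1.2]
grip_width: 0.0298
grip_force: 0.0
```

Run:
```python
from h import *
c,B=THIN;go(c+B@[0,0,.0262],tool(B))
a=ctrl.camera("scene")[150:250,170:300,::-1];b=ctrl.camera("top")[135:235,230:360,::-1]
cv2.imwrite("pics/g1.png",np.vstack([cv2.resize(i,(390,300),interpolation=cv2.INTER_CUBIC) for i in(a,b)]))
```

```text
t 2.6 shift(cur axes) [-0.0211  0.0039  0.0973] turn [0.0032 0.0018 0.0023] 0.021347749172350754 shift(target axes) [-0.0213  0.0043  0.0973] F [1.  0.1 1.2] w 0.0298 0.0
```

View pics/g1.png

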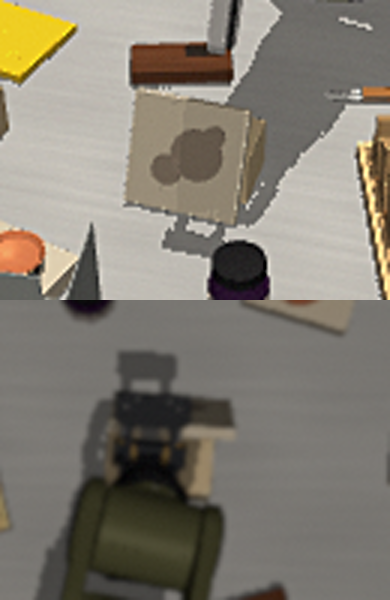

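The gripper is above the thin board, still about 20 mm to its +y side. It is clear of everything, so I descend slowly while watching the force.

Call:
jog_arm(motion=[[-0.021, 0.004, 0, 0.003, 0.002, 0.002, -0.36], [0, 0, 0.02, 0, 0, 0, -0.36], [0, 0, 0.02, 0, 0, 0, -0.36], [0, 0, 0.012, 0, 0, 0, -0.36], [0, 0, 0.01, 0, 0, 0, -0.36]])

```text
time_s: 3.2
ee_pos: [0.5307, -0.0581, 0.1171]
eef_rot: [2.708, -0.001, 1.521]
force: [0.4, -0.3, 1.3]
grip_width: 0.03
grip_force: 0.0
```

Run:
```python
from h import *
c,B=THIN;go(c+B@[0,0,.0262],tool(B))
```

```text
t 3.2 shift(cur axes) [-0.0047  0.0016  0.0359] turn [-0.0025 -0.0031  0.0047] 0.031113862183164503 shift(target axes) [-0.0046  0.0015  0.0359] F [ 0.4 -0.3  1.3] w 0.03 0.0
```

Call:
jog_arm(motion=[[-0.002, 0.001, 0.006, 0, 0, 0, -0.36], [0, 0, 0.006, 0, 0, 0, -0.36], [0, 0, 0.006, 0, 0, 0, -0.36], [0, 0, 0, 0, 0, 0, -0.36]])

```text
time_s: 3.6
ee_pos: [0.5387, -0.0609, 0.1004]
eef_rot: [2.709, -0.001, 1.521]
force: [0.4, 0.1, 0.3]
grip_width: 0.0302
grip_force: 0.0
```

Call:
jog_arm(motion=[[0, 0, 0.006, 0, 0, 0, -0.36], [0, 0, 0.005, 0, 0, 0, -0.36], [0, 0, 0.004, 0, 0, 0, -0.36], [0, 0, 0, 0, 0, 0, -0.36]])

```text
time_s: 4.0
ee_pos: [0.545, -0.0612, 0.0867]
eef_rot: [2.709, -0.001, 1.521]
force: [0.2, -0.8, 0.4]
grip_width: 0.0299
grip_force: 0.0
```

Run:
```python
from h import *
c,B=THIN;go(c+B@[0,0,.0262],tool(B))
```

```text
t 4.0 shift(cur axes) [-0.0023  0.0013  0.0022] turn [-0.0039 -0.0029  0.004 ] 0.02652756186248983 shift(target axes) [-0.0023  0.0013  0.0022] F [ 0.2 -0.8  0.4] w 0.0299 0.0
```

Call:
jog_arm(motion=[[0, 0, 0, 0, 0, 0, -0.6], [0, 0, 0, 0, 0, 0, -0.8], [0, 0, 0, 0, 0, 0, -1], [0, 0, 0, 0, 0, 0, -1], [0, 0, 0, 0, 0, 0, -1]], squeeze=25)

```text
time_s: 4.5
ee_pos: [0.5452, -0.0613, 0.0875]
eef_rot: [2.708, -0.001, 1.521]
force: [0.4, -0.2, 1.5]
grip_width: 0.0117
grip_force: 25.0
```

Run:
```python
from h import *
c,B=THIN;go(c+B@[0,0,.0262],tool(B))
```

```text
t 4.5 shift(cur axes) [-0.0023  0.0007  0.0029] turn [-0.0025 -0.0027  0.0039] 0.026316952930643372 shift(target axes) [-0.0022  0.0007  0.0029] F [ 0.4 -0.2  1.5] w 0.0117 25.0
```

Call:
jog_arm(motion=[[0, 0.001, -0.01, 0, 0, 0, -1], [0, 0.002, -0.03, 0, 0, 0, -1], [0, 0, -0.045, 0, 0, 0, -1], [0, 0, -0.045, 0, 0, 0, -1], [0, 0, -0.02, 0, 0, 0, -1]])

```text
time_s: 5.0
ee_pos: [0.4839, -0.0583, 0.2285]
eef_rot: [2.705, 0.0, 1.521]
force: [1.1, 0.0, -3.0]
grip_width: 0.012
grip_force: 25.0
```

Run:
```python
from h import *
go(SLOT["a"]+SB@[0,0.002,.094+.10],tool(SB));print(SLOT)
```

```text
t 5.0 shift(cur axes) [ 0.2482 -0.0778 -0.0123] turn [ 0.0868  0.1258 -0.3032] 2.0215334208063376 shift(target axes) [0.2594 0.0004 0.0233] F [ 1.1  0.  -3. ] w 0.012 25.0
{'a': array([0.48508992, 0.20970243, 0.0245    ]), 'b': array([0.53893987, 0.22507068, 0.0245    ])}
```

Call:
jog_arm(motion=[[0, 0, 0, 0.029, 0.042, -0.101, -1], [0, 0, 0, 0.029, 0.042, -0.101, -1], [0, 0, 0, 0.029, 0.042, -0.101, -1], [0.04, 0, 0, 0, 0, 0, -1], [0.045, 0, 0, 0, 0, 0, -1]])

```text
time_s: 5.5
ee_pos: [0.4607, 0.0232, 0.2248]
eef_rot: [2.797, -0.003, 1.846]
force: [1.2, 0.3, -2.6]
grip_width: 0.0123
grip_force: 25.0
```

Call:
jog_arm(motion=[[0.045, 0, 0, 0, 0, 0, -1], [0.045, 0, 0, 0, 0, 0, -1], [0.045, 0, 0.01, 0, 0, 0, -1], [0.039, 0, 0.013, 0, 0, 0, -1], [0, 0, 0, 0, 0, 0, -1]])

```text
time_s: 6.0
ee_pos: [0.419, 0.1961, 0.2025]
eef_rot: [2.798, -0.002, 1.853]
force: [0.6, -1.0, -1.8]
grip_width: 0.0119
grip_force: 25.0
```

Run:
```python
from h import *
go(SLOT["a"]+SB@[0,0.002,.094+.10],tool(SB))
a=ctrl.camera("scene")[120:270,250:400,::-1];b=ctrl.camera("top")[100:250,120:270,::-1]
cv2.imwrite("pics/p1s.png",a);cv2.imwrite("pics/p1t.png",b)
cv2.imwrite("pics/p1.png",cv2.resize(a,(600,600),interpolation=cv2.INTER_CUBIC))
```

```text
t 6.0 shift(cur axes) [-0.003   0.0023 -0.0038] turn [-0.0057 -0.0038  0.0036] 0.03819125931884241 shift(target axes) [-0.003   0.0023 -0.0037] F [ 0.6 -1.  -1.8] w 0.0119 25.0
```

View pics/p1.png

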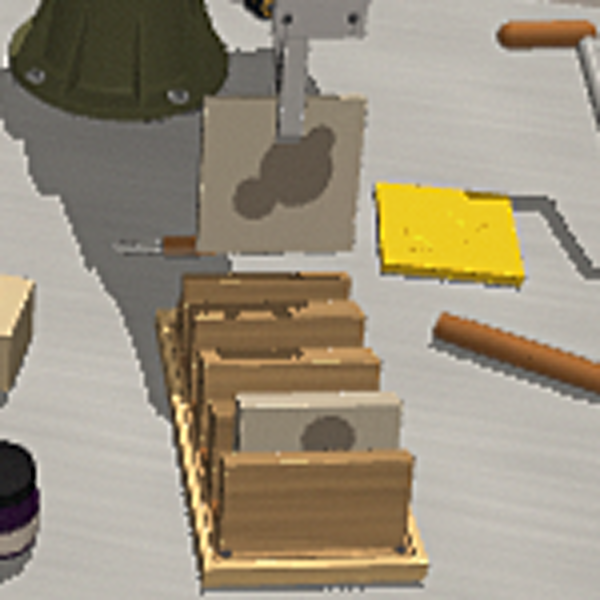

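The board is held square above the rack. The front-face corners in the 4x crop are TL (205,97), TR (366,98), BL (197,250) and BR (356,250). I check these against the held-board model.

```bash
cat >> h.py <<'E'
def held(t,dz,dx=0):
    o=ctrl.get_obs();C=R.from_euler('xyz',o["eef_rot"]).as_matrix();B=np.c_[C[:,1],C[:,0],-C[:,2]]
    return o["ee_pos"]+B@[0,dx,-dz],B
E
python3 - <<'E'
from h import *
c,B=held(.012,.0291,-.0023)
P=[c+B@[.006,sy*.065,sz*.065] for sy,sz in((-1,1),(1,1),(-1,-1),(1,-1))]
uv=proj("scene",P);m=np.array([[(p+.5)/4-.5+o for p,o in zip(q,(250,120))] for q in((205,97),(366,98),(197,250),(356,250))])
print(uv.round(1).tolist(),m.tolist(),(m-uv).round(1).tolist())
# px per mm for shift along by, bz
print(proj("scene",[c,c+B@[0,.01,0],c+B@[0,0,.01],c+B@[.01,0,0]]))
E
```

```text
[[300.1, 143.9], [340.8, 143.4], [298.3, 182.9], [337.4, 182.2]] [[300.875, 143.875], [341.125, 144.125], [298.875, 182.125], [338.625, 182.125]] [[0.7, -0.0], [0.3, 0.7], [0.6, -0.8], [1.2, -0.1]]
[[318.77578415 162.96438475]
 [321.82712129 162.91863801]
 [318.97642616 159.97579401]
 [319.46858134 163.82051047]]
```

Call:
jog_arm(motion=[[-0.003, 0.004, 0, -0.006, -0.004, 0.004, -1], [-0.002, 0.002, 0.008, 0, 0, 0, -1], [0, 0, 0.008, 0, 0, 0, -1], [0, 0, 0.005, 0, 0, 0, -1], [0, 0, 0, 0, 0, 0, -1]])

```text
time_s: 6.6
ee_pos: [0.435, 0.1911, 0.1849]
eef_rot: [2.791, 0.0, 1.843]
force: [-0.5, -0.6, -2.3]
grip_width: 0.0122
grip_force: 25.0
```

Run:
```python
from h import *
go(SLOT["a"]+SB@[0.004,0,.094+.06],tool(SB))
```

```text
t 6.6 shift(cur axes) [ 0.0042 -0.0008  0.0149] turn [ 0.0011  0.0023 -0.0056] 0.037587595469713346 shift(target axes) [ 0.0041 -0.0008  0.015 ] F [-0.5 -0.6 -2.3] w 0.0122 25.0
```

Call:
jog_arm(motion=[[0.002, 0, 0.005, 0, 0, -0.005, -1], [0.002, 0, 0.005, 0, 0, 0, -1], [0, 0, 0.004, 0, 0, 0, -1], [0, 0, 0, 0, 0, 0, -1]])

```text
time_s: 7.0
ee_pos: [0.4385, 0.1969, 0.1722]
eef_rot: [2.791, 0.002, 1.849]
force: [0.0, -0.1, -1.7]
grip_width: 0.0119
grip_force: 25.0
```

```bash
cat >> h.py <<'E'
def st(s,dz=.029):
    o=ctrl.get_obs();C=R.from_euler('xyz',o["eef_rot"]).as_matrix()
    e=SB.T@(o["ee_pos"]-SLOT[s]);r=R.from_matrix(tool(SB).T@C).as_rotvec()
    print("t",round(o["time_s"],1),"slot x,y mm",(e[:2]*1e3).round(1),"bottom h",round((e[2]-dz-.065)*1e3,1),"rot",r.round(3),"F slot",(SB.T@o["force"]).round(1),"M",(SB.T@o["moment"]).round(2),"w",round(o["grip_width"]*1e3,1),round(o["grip_force"],1))
E
python3 -c "
from h import *
st('a')"
```

```text
t 7.0 slot x,y mm [5.1 0.4] bottom h 61.3 rot [-0.002 -0.002 -0.   ] F slot [-0.6 -0.1 -1.6] M [-0.06  0.34  0.02] w 11.9 25.0
```

Call:
jog_arm(motion=[[0, -0.002, 0, 0, 0, 0, -1], [0, -0.001, 0, 0, 0, 0, -1], [0, -0.001, 0, 0, 0, 0, -1], [0, 0, 0, 0, 0, 0, -1]])

```text
time_s: 7.4
ee_pos: [0.4349, 0.1957, 0.1716]
eef_rot: [2.789, 0.002, 1.848]
force: [0.3, -0.1, -1.4]
grip_width: 0.0119
grip_force: 25.0
```

```bash
python3 -c "
from h import *
st('a')"
```

```text
t 7.4 slot x,y mm [1.4 0.3] bottom h 62.0 rot [-0.003 -0.002 -0.   ] F slot [-0.2 -0.2 -1.4] M [-0.06  0.34  0.01] w 11.9 25.0
```

Call:
jog_arm(motion=[[0, -0.001, 0, 0, 0, 0, -1], [0, 0, 0, 0, 0, 0, -1]])

```text
time_s: 7.6
ee_pos: [0.434, 0.1955, 0.1711]
eef_rot: [2.79, 0.002, 1.848]
force: [-0.1, -0.9, -1.9]
grip_width: 0.0116
grip_force: 25.0
```

```bash
python3 -c "
from h import *
st('a')"
```

```text
t 7.6 slot x,y mm [0.3 0.3] bottom h 61.9 rot [-0.003 -0.002 -0.   ] F slot [-1.  -0.8 -1.6] M [-0.04  0.42  0.02] w 11.6 25.0
```

Call:
jog_arm(motion=[[0, -0.001, 0, 0, 0, 0, -1], [0, 0, 0, 0, 0, 0, -1]])

```text
time_s: 7.8
ee_pos: [0.4331, 0.1952, 0.1707]
eef_rot: [2.79, 0.002, 1.848]
force: [0.2, -0.8, -2.5]
grip_width: 0.0117
grip_force: 25.0
```

```bash
python3 -c "
from h import *
st('a')"
```

```text
t 7.8 slot x,y mm [-0.7  0.3] bottom h 61.9 rot [-0.003 -0.002 -0.   ] F slot [-0.9 -0.8 -2.4] M [ 0.    0.36 -0.03] w 11.7 25.0
```

Call:
jog_arm(motion=[[0, -0.001, 0, 0, 0, 0, -1], [0, 0, 0, 0, 0, 0, -1]])

```text
time_s: 8.0
ee_pos: [0.4322, 0.195, 0.1704]
eef_rot: [2.79, 0.002, 1.848]
force: [0.4, -0.4, -1.5]
grip_width: 0.0115
grip_force: 25.0
```

```bash
python3 -c "
from h import *
st('a')"
```

```text
t 8.0 slot x,y mm [-1.7  0.3] bottom h 61.9 rot [-0.003 -0.002 -0.   ] F slot [-0.3 -0.5 -1.5] M [-0.05  0.32  0.03] w 11.5 25.0
```

Call:
jog_arm(motion=[[0, -0.001, 0, 0, 0, 0, -1], [0, 0, 0, 0, 0, 0, -1]])

```text
time_s: 8.2
ee_pos: [0.4317, 0.1948, 0.1703]
eef_rot: [2.788, 0.002, 1.848]
force: [3.5, 0.8, -2.0]
grip_width: 0.0117
grip_force: 25.0
```

```bash
python3 -c "
from h import *
st('a')"
```

```text
t 8.2 slot x,y mm [-2.2  0.3] bottom h 62.0 rot [-0.004 -0.002 -0.   ] F slot [ 2.6 -0.1 -3.1] M [-0.05 -0.34 -0.05] w 11.7 25.0
```

Call:
jog_arm(motion=[[0, -0.001, 0, 0, 0, 0, -1], [0, 0, 0, 0, 0, 0, -1]])

```text
time_s: 8.4
ee_pos: [0.4313, 0.1947, 0.1704]
eef_rot: [2.787, 0.002, 1.848]
force: [6.2, 1.3, -2.2]
grip_width: 0.0119
grip_force: 25.0
```

```bash
python3 -c "
from h import *
st('a')"
```

```text
t 8.4 slot x,y mm [-2.6  0.3] bottom h 62.2 rot [-0.006 -0.002 -0.   ] F slot [ 5.1 -0.5 -4.2] M [-0.06 -1.23 -0.03] w 11.9 25.0
```

Call:
jog_arm(motion=[[0, 0.0025, 0, 0.003, 0.002, 0, -1], [0, 0, 0, 0, 0, 0, -1], [0, 0, 0.004, 0, 0, 0, -1], [0, 0, 0.004, 0, 0, 0, -1], [0, 0, 0, 0, 0, 0, -1]])

```text
time_s: 8.9
ee_pos: [0.4352, 0.1958, 0.1623]
eef_rot: [2.794, 0.0, 1.849]
force: [0.5, 0.3, -2.6]
grip_width: 0.0118
grip_force: 25.0
```

```bash
python3 -c "
from h import *
st('a')"
```

```text
t 8.9 slot x,y mm [-1.5  0.3] bottom h 53.2 rot [ 0.001  0.    -0.   ] F slot [-0.4  0.2 -2.6] M [-0.08  0.32 -0.02] w 11.8 25.0
```

Call:
jog_arm(motion=[[0, 0, 0.004, 0, 0, 0, -1], [0, 0, 0.003, 0, 0, 0, -1], [0, 0, 0, 0, 0, 0, -1]])

```text
time_s: 9.2
ee_pos: [0.4375, 0.1964, 0.1559]
eef_rot: [2.794, 0.0, 1.849]
force: [0.8, 0.0, -1.9]
grip_width: 0.0118
grip_force: 25.0
```

```bash
python3 -c "
from h import *
st('a')"
```

```text
t 9.2 slot x,y mm [-1.4  0.3] bottom h 46.4 rot [ 0.001  0.    -0.   ] F slot [ 0.1 -0.2 -2.1] M [-0.01  0.35  0.06] w 11.8 25.0
```

Call:
jog_arm(motion=[[0, 0, 0.005, 0, 0, 0, -1], [0, 0, 0.005, 0, 0, 0, -1], [0, 0, 0.005, 0, 0, 0, -1], [0, 0, 0, 0, 0, 0, -1]])

```text
time_s: 9.6
ee_pos: [0.4425, 0.1978, 0.1416]
eef_rot: [2.794, -0.0, 1.849]
force: [-0.1, -0.5, -1.6]
grip_width: 0.012
grip_force: 25.0
```

```bash
python3 -c "
from h import *
st('a')"
```

```text
t 9.6 slot x,y mm [-1.5  0.3] bottom h 31.1 rot [ 0.001  0.    -0.   ] F slot [-0.8 -0.4 -1.4] M [-0.07  0.34  0.03] w 12.0 25.0
```

Call:
jog_arm(motion=[[0, 0, 0.005, 0, 0, 0, -1], [0, 0, 0.005, 0, 0, 0, -1], [0, 0, 0.004, 0, 0, 0, -1], [0, 0, 0, 0, 0, 0, -1]])

```text
time_s: 10.0
ee_pos: [0.4471, 0.1991, 0.1286]
eef_rot: [2.794, -0.0, 1.849]
force: [0.0, 0.3, -2.2]
grip_width: 0.0117
grip_force: 25.0
```

```bash
python3 -c "
from h import *
st('a')"
```

```text
t 10.0 slot x,y mm [-1.4  0.3] bottom h 17.3 rot [ 0.001  0.    -0.   ] F slot [-0.7  0.3 -2.1] M [-0.11  0.35  0.04] w 11.7 25.0
```

Call:
jog_arm(motion=[[0, 0, 0.005, 0, 0, 0, -1], [0, 0, 0.004, 0, 0, 0, -1], [0, 0, 0.002, 0, 0, 0, -1], [0, 0, 0, 0, 0, 0, -1]])

```text
time_s: 10.4
ee_pos: [0.4508, 0.2002, 0.1186]
eef_rot: [2.793, -0.0, 1.849]
force: [0.9, -0.2, -2.1]
grip_width: 0.0117
grip_force: 25.0
```

```bash
python3 -c "
from h import *
st('a')"
```

```text
t 10.4 slot x,y mm [-1.3  0.3] bottom h 6.6 rot [ 0.001  0.    -0.   ] F slot [ 0.  -0.5 -2.2] M [-0.11  0.35 -0.01] w 11.7 25.0
```

Call:
jog_arm(motion=[[0, 0, 0.002, 0, 0, 0, -1], [0, 0, 0.001, 0, 0, 0, -1], [0, 0, 0, 0, 0, 0, -1]])

```text
time_s: 10.7
ee_pos: [0.4518, 0.2005, 0.116]
eef_rot: [2.793, -0.0, 1.849]
force: [-0.1, -0.1, -1.8]
grip_width: 0.0113
grip_force: 25.0
```

```bash
python3 -c "
from h import *
st('a')"
```

```text
t 10.7 slot x,y mm [-1.1  0.3] bottom h 3.8 rot [ 0.  0. -0.] F slot [-0.7 -0.  -1.6] M [-0.07  0.37 -0.01] w 11.3 25.0
```

Call:
jog_arm(motion=[[0, 0, 0.001, 0, 0, 0, -1], [0, 0, 0.001, 0, 0, 0, -1], [0, 0, 0, 0, 0, 0, -1]])

```text
time_s: 11.0
ee_pos: [0.4526, 0.2007, 0.1144]
eef_rot: [2.792, -0.0, 1.849]
force: [-0.9, -1.9, 2.1]
grip_width: 0.0117
grip_force: 25.0
```

```bash
python3 -c "
from h import *
st('a')"
```

```text
t 11.0 slot x,y mm [-0.9  0.3] bottom h 2.0 rot [-0.  0. -0.] F slot [-0.6 -1.6  2.4] M [-0.09  0.56  0.06] w 11.7 25.0
```

Call:
jog_arm(motion=[[0, 0, 0.001, 0, 0, 0, -1], [0, 0, 0, 0, 0, 0, -1]])

```text
time_s: 11.2
ee_pos: [0.4531, 0.2006, 0.1142]
eef_rot: [2.792, 0.0, 1.849]
force: [-7.1, -7.4, 13.3]
grip_width: 0.0118
grip_force: 25.0
```

```bash
python3 -c "
from h import *
st('a')"
```

```text
t 11.2 slot x,y mm [-0.6  0. ] bottom h 1.7 rot [-0.001 -0.    -0.   ] F slot [-3.8 -5.2 15.6] M [-0.84  1.4   0.07] w 11.8 25.0
```

Call:
jog_arm(motion=[[0, 0, 0.001, 0, 0, 0, -1], [0, 0, 0, 0, 0, 0, -1]])

```text
time_s: 11.4
ee_pos: [0.4536, 0.2009, 0.114]
eef_rot: [2.791, 0.0, 1.849]
force: [-14.0, -8.7, 24.4]
grip_width: 0.0119
grip_force: 25.0
```

```bash
python3 -c "
from h import *
st('a')"
```

```text
t 11.4 slot x,y mm [-0.2  0.2] bottom h 1.3 rot [-0.002 -0.    -0.   ] F slot [-6.6 -4.5 28.4] M [-0.8   2.05  0.09] w 11.9 25.0
```

The thin board is home on the floor. I ease off, open the gripper and retreat.

Call:
jog_arm(motion=[[0, 0, -0.0015, 0, 0, 0, -1], [0, 0, 0, 0, 0, 0, -0.65], [0, 0, 0, 0, 0, 0, -0.5], [0, 0, 0, 0, 0, 0, -0.36], [0, 0, 0, 0, 0, 0, -0.3]])

```text
time_s: 11.9
ee_pos: [0.4527, 0.2008, 0.1137]
eef_rot: [2.793, -0.0, 1.849]
force: [-0.7, 0.3, 0.3]
grip_width: 0.0321
grip_force: 0.0
```

```bash
python3 -c "
from h import *
st('a')"
```

```text
t 11.9 slot x,y mm [-1.1  0.3] bottom h 1.3 rot [ 0.  0. -0.] F slot [-0.4  0.5  0.5] M [-0.04  0.19  0.02] w 32.1 0.0
```

Call:
jog_arm(motion=[[0, 0, -0.01, 0, 0, 0, -0.23], [0, 0, -0.03, 0, 0, 0, -0.23], [0, 0, -0.04, 0, 0, 0, -0.23], [0, 0, -0.04, 0, 0, 0, -0.23], [0, 0, -0.04, 0, 0, 0, -0.23]])

```text
time_s: 12.4
ee_pos: [0.399, 0.1854, 0.2662]
eef_rot: [2.792, -0.0, 1.849]
force: [-0.2, -0.6, -0.2]
grip_width: 0.0361
grip_force: 0.0
```

Run:
```python
from h import *
c,B=THICK;go(c+B@[0,0,.0262+.08],tool(B))
a=ctrl.camera("scene")[:,:,::-1];cv2.imwrite("pics/p2s.png",a)
cv2.imwrite("pics/p2.png",cv2.resize(a[130:280,90:390],(800,400),interpolation=cv2.INTER_CUBIC))
```

```text
t 12.4 shift(cur axes) [-0.5744 -0.0679  0.0893] turn [-0.0855 -0.1657  0.3992] 2.661498879004446 shift(target axes) [-0.5355  0.1454  0.1862] F [-0.2 -0.6 -0.2] w 0.0361 0.0
```

View pics/p2.png

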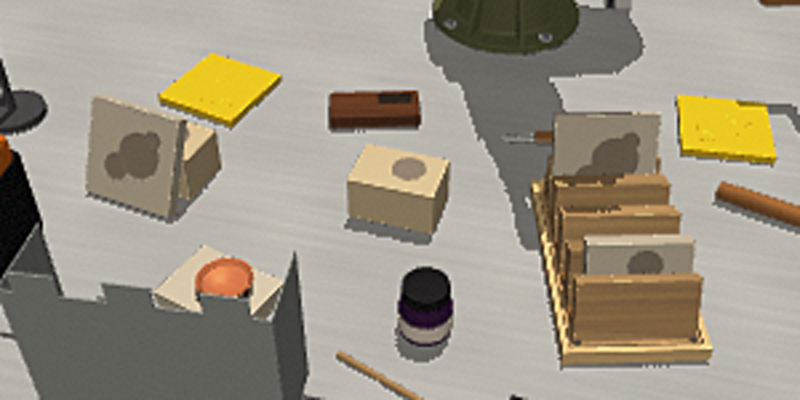

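The thin board stands in slot a, with its top edge at about (605,115) and sitting level. The thick board is still on its brick. I move over to it.

Call:
jog_arm(motion=[[0, 0, 0, -0.0285, -0.0552, 0.133, -0.23], [0, 0, 0, -0.0285, -0.0552, 0.133, -0.23], [0, 0, 0, -0.0285, -0.0552, 0.133, -0.23], [-0.045, 0.01, 0, 0, 0, 0, -0.23], [-0.049, 0.014, 0, 0, 0, 0, -0.23]])

```text
time_s: 12.95
ee_pos: [0.4069, 0.0917, 0.2742]
eef_rot: [2.708, 0.0, 1.43]
force: [1.3, 0.2, 0.9]
grip_width: 0.0366
grip_force: 0.0
```

Call:
jog_arm(motion=[[-0.049, 0.014, 0.01, 0, 0, 0, -0.23], [-0.049, 0.014, 0.01, 0, 0, 0, -0.23], [-0.049, 0.014, 0.01, 0, 0, 0, -0.23], [-0.049, 0.014, 0.01, 0, 0, 0, -0.23], [-0.049, 0.014, 0.01, 0, 0, 0, -0.23]])

```text
time_s: 13.45
ee_pos: [0.4532, -0.1543, 0.2598]
eef_rot: [2.706, 0.001, 1.424]
force: [1.2, 1.7, 0.1]
grip_width: 0.0363
grip_force: 0.0
```

Call:
jog_arm(motion=[[-0.049, 0.014, 0.02, 0, 0, 0, -0.23], [-0.049, 0.014, 0.03, 0, 0, 0, -0.23], [-0.049, 0.014, 0.03, 0, 0, 0, -0.23], [-0.045, 0.01, 0.03, 0, 0, 0, -0.23], [0, 0, 0, 0, 0, 0, -0.23]])

```text
time_s: 13.95
ee_pos: [0.5091, -0.3338, 0.1862]
eef_rot: [2.713, -0.003, 1.421]
force: [0.6, 0.4, -0.6]
grip_width: 0.0361
grip_force: 0.0
```

Run:
```python
from h import *
c,B=THICK;go(c+B@[0,0,.0262],tool(B))
```

```text
t 13.9 shift(cur axes) [-0.0399  0.0091  0.1138] turn [-0.0082 -0.0043  0.0032] 0.05487365342500877 shift(target axes) [-0.0394  0.0083  0.114 ] F [ 0.6  0.4 -0.6] w 0.0361 0.0
```

Call:
jog_arm(motion=[[-0.02, 0.004, 0.0, -0.008, -0.004, 0.003, -0.23], [-0.019, 0.004, 0.02, 0, 0, 0, -0.23], [0, 0, 0.025, 0, 0, 0, -0.23], [0, 0, 0.02, 0, 0, 0, -0.23], [0, 0, 0, 0, 0, 0, -0.23]])

```text
time_s: 14.45
ee_pos: [0.5384, -0.3735, 0.1339]
eef_rot: [2.703, 0.001, 1.421]
force: [0.0, -0.0, 0.4]
grip_width: 0.0361
grip_force: 0.0
```

Run:
```python
from h import *
c,B=THICK;go(c+B@[0,0,.0262],tool(B))
```

```text
t 14.4 shift(cur axes) [-0.0046 -0.0015  0.0517] turn [ 0.0026 -0.0006  0.0042] 0.027880458338419678 shift(target axes) [-0.0046 -0.0013  0.0517] F [ 0.  -0.   0.4] w 0.0361 0.0
```

Call:
jog_arm(motion=[[-0.0045, -0.0015, 0.008, 0.003, 0, 0.004, -0.23], [0, 0, 0.008, 0, 0, 0, -0.23], [0, 0, 0.006, 0, 0, 0, -0.23], [0, 0, 0.006, 0, 0, 0, -0.23], [0, 0, 0, 0, 0, 0, -0.23]])

```text
time_s: 14.95
ee_pos: [0.5484, -0.3805, 0.1091]
eef_rot: [2.704, 0.001, 1.417]
force: [-0.4, 0.9, 0.1]
grip_width: 0.0357
grip_force: 0.0
```

Call:
jog_arm(motion=[[0, 0, 0.006, 0, 0, 0, -0.23], [0, 0, 0.006, 0, 0, 0, -0.23], [0, 0, 0.005, 0, 0, 0, -0.23], [0, 0, 0.004, 0, 0, 0, -0.23], [0, 0, 0, 0, 0, 0, -0.23]])

```text
time_s: 15.45
ee_pos: [0.5572, -0.382, 0.09]
eef_rot: [2.704, 0.001, 1.417]
force: [-0.3, 0.1, -0.5]
grip_width: 0.0359
grip_force: 0.0
```

Run:
```python
from h import *
c,B=THICK;go(c+B@[0,0,.0262],tool(B))
```

```text
t 15.4 shift(cur axes) [ 0.0009 -0.0008  0.0036] turn [0.0016 0.001  0.0002] 0.010744406628514882 shift(target axes) [ 0.0009 -0.0008  0.0036] F [-0.3  0.1 -0.5] w 0.0359 0.0
```

Call:
jog_arm(motion=[[0, 0, 0, 0, 0, 0, -0.5], [0, 0, 0, 0, 0, 0, -0.7], [0, 0, 0, 0, 0, 0, -1], [0, 0, 0, 0, 0, 0, -1], [0, 0, 0, 0, 0, 0, -1]], squeeze=28)

```text
time_s: 15.95
ee_pos: [0.5571, -0.3822, 0.0908]
eef_rot: [2.703, 0.002, 1.416]
force: [-0.8, -1.1, -1.0]
grip_width: 0.018
grip_force: 28.0
```

Run:
```python
from h import *
c,B=THICK;go(c+B@[0,0,.0262],tool(B))
```

```text
t 15.9 shift(cur axes) [ 0.0011 -0.0011  0.0043] turn [0.0023 0.0016 0.0002] 0.015266167767008707 shift(target axes) [ 0.0011 -0.0011  0.0043] F [-0.8 -1.1 -1. ] w 0.018 28.0
```

Call:
jog_arm(motion=[[0, 0.001, -0.01, 0, 0, 0, -1], [0, 0.002, -0.03, 0, 0, 0, -1], [0, 0, -0.045, 0, 0, 0, -1], [0, 0, -0.045, 0, 0, 0, -1], [0, 0, -0.03, 0, 0, 0, -1]])

```text
time_s: 16.45
ee_pos: [0.4918, -0.372, 0.2406]
eef_rot: [2.701, 0.004, 1.416]
force: [0.4, 0.5, -3.1]
grip_width: 0.0179
grip_force: 28.0
```

Run:
```python
from h import *
go(SLOT["b"]+SB@[0.003,-.001,.0948+.09],tool(SB))
```

```text
t 16.4 shift(cur axes) [ 0.5711 -0.107  -0.007 ] turn [ 0.0895  0.1698 -0.3981] 2.6541425996780195 shift(target axes) [0.5602 0.1257 0.0898] F [ 0.4  0.5 -3.1] w 0.0179 28.0
```

Call:
jog_arm(motion=[[0, 0, 0, 0.0298, 0.0566, -0.1327, -1], [0, 0, 0, 0.0298, 0.0566, -0.1327, -1], [0, 0, 0, 0.0298, 0.0566, -0.1327, -1], [0.035, 0.02, 0, 0, 0, 0, -1], [0.04, 0.021, 0, 0, 0, 0, -1]])

```text
time_s: 16.95
ee_pos: [0.5088, -0.2892, 0.2508]
eef_rot: [2.794, -0.004, 1.847]
force: [1.6, 0.2, -2.5]
grip_width: 0.0184
grip_force: 28.0
```

Call:
jog_arm(motion=[[0.04, 0.021, 0, 0, 0, 0, -1], [0.04, 0.021, 0, 0, 0, 0, -1], [0.04, 0.021, 0, 0, 0, 0, -1], [0.04, 0.021, 0, 0, 0, 0, -1], [0.04, 0, 0, 0, 0, 0, -1]])

```text
time_s: 17.45
ee_pos: [0.5307, -0.0733, 0.2816]
eef_rot: [2.792, -0.002, 1.85]
force: [0.4, 0.4, -2.5]
grip_width: 0.0178
grip_force: 28.0
```

Run:
```python
from h import *
go(SLOT["b"]+SB@[0.003,-.001,.0955+.09],tool(SB));st('b',.0305)
```

```text
t 17.4 shift(cur axes) [ 0.2835 -0.0005  0.0875] turn [ 0.0006 -0.0021  0.0002] 0.014276292362644286 shift(target axes) [ 0.2837 -0.0005  0.0869] F [ 0.4  0.4 -2.5] w 0.0178 28.0
t 17.4 slot x,y mm [   3.5 -284.7] bottom h 176.9 rot [-0.001  0.002 -0.   ] F slot [-0.4  0.3 -2.5] M [-0.04  0.41 -0.  ] w 17.8 28.0
```

Call:
jog_arm(motion=[[0.045, 0, 0, 0, 0, 0, -1], [0.048, 0, 0, 0, 0, 0, -1], [0.048, 0, 0, 0, 0, 0, -1], [0.048, 0, 0.01, 0, 0, 0, -1], [0.048, 0, 0.02, 0, 0, 0, -1]])

```text
time_s: 17.95
ee_pos: [0.4745, 0.1552, 0.2552]
eef_rot: [2.79, -0.003, 1.849]
force: [1.7, -0.0, -3.5]
grip_width: 0.0177
grip_force: 28.0
```

Call:
jog_arm(motion=[[0.04, 0, 0.02, 0, 0, 0, -1], [0, 0, 0.015, 0, 0, 0, -1], [0, 0, 0.012, 0, 0, 0, -1], [0, 0, 0, 0, 0, 0, -1]])

```text
time_s: 18.35
ee_pos: [0.4794, 0.1959, 0.2083]
eef_rot: [2.796, -0.003, 1.848]
force: [-0.0, 0.7, -2.6]
grip_width: 0.0177
grip_force: 28.0
```

Run:
```python
from h import *
st('b',.0305)
c,B=held(.018,.0305,0)
P=[c+B@[.009,sy*.065,sz*.065] for sy,sz in((-1,1),(1,1),(-1,-1),(1,-1))]
print(proj("scene",P).round(1).tolist())
a=ctrl.camera("scene")[:,:,::-1]
cv2.imwrite("pics/p3.png",cv2.resize(a[130:270,260:400],(560,560),interpolation=cv2.INTER_CUBIC))
```

```text
t 18.4 slot x,y mm [  1.5 -11.7] bottom h 99.5 rot [0.003 0.002 0.001] F slot [-0.7  0.6 -2.5] M [ 0.04  0.39 -0.01] w 17.7 28.0
[[299.5, 153.6], [342.0, 153.1], [297.6, 193.9], [338.4, 193.2]]
```

View pics/p3.png

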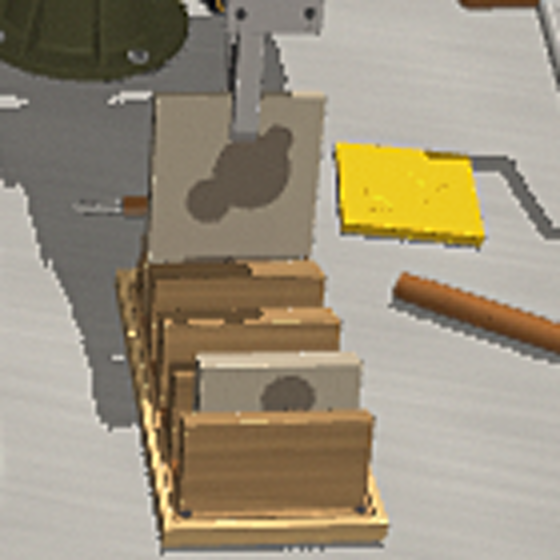

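The thick board hangs above slot b, with its front-face lower edge at about (150–313, 258), clear of the dividers. I centre it along y, then lower it between the two wall heights and feel for the −x wall.

Call:
jog_arm(motion=[[0.0065, 0.001, 0, -0.003, -0.002, -0.001, -1], [0.006, 0.001, 0.01, 0, 0, 0, -1], [0, 0, 0.012, 0, 0, 0, -1], [0, 0, 0.01, 0, 0, 0, -1], [0, 0, 0, 0, 0, 0, -1]])

```text
time_s: 18.9
ee_pos: [0.4883, 0.2118, 0.178]
eef_rot: [2.793, -0.0, 1.849]
force: [-0.5, 0.2, -2.0]
grip_width: 0.0185
grip_force: 28.0
```

```bash
python3 -c "
from h import *
st('b',.0305)"
```

```text
t 18.9 slot x,y mm [3.3 1.2] bottom h 66.7 rot [ 0.001  0.    -0.   ] F slot [-1.1  0.3 -1.7] M [-0.03  0.46  0.01] w 18.5 28.0
```

Call:
jog_arm(motion=[[0, -0.001, 0.004, 0, 0, 0, -1], [0, -0.0015, 0, 0, 0, 0, -1], [0, -0.0015, 0, 0, 0, 0, -1], [0, 0, 0, 0, 0, 0, -1]])

```text
time_s: 19.3
ee_pos: [0.4861, 0.2114, 0.1751]
eef_rot: [2.79, -0.001, 1.849]
force: [-0.3, 0.3, -2.7]
grip_width: 0.0181
grip_force: 28.0
```

```bash
python3 -c "
from h import *
st('b',.0305)"
```

```text
t 19.3 slot x,y mm [0.3 1.3] bottom h 64.7 rot [-0.002  0.001 -0.   ] F slot [-1.1  0.4 -2.4] M [-0.04  0.44 -0.  ] w 18.1 28.0
```

Call:
jog_arm(motion=[[0, -0.001, 0, 0, 0, 0, -1], [0, 0, 0, 0, 0, 0, -1]])

```text
time_s: 19.5
ee_pos: [0.4853, 0.2112, 0.1747]
eef_rot: [2.79, -0.001, 1.849]
force: [-0.3, -0.3, -3.1]
grip_width: 0.0178
grip_force: 28.0
```

```bash
python3 -c "
from h import *
st('b',.0305)"
```

```text
t 19.5 slot x,y mm [-0.6  1.3] bottom h 64.6 rot [-0.002  0.001 -0.   ] F slot [-1.4 -0.2 -2.8] M [-0.07  0.39  0.02] w 17.8 28.0
```

Call:
jog_arm(motion=[[0, -0.001, 0, 0, 0, 0, -1], [0, 0, 0, 0, 0, 0, -1]])

```text
time_s: 19.7
ee_pos: [0.4844, 0.2109, 0.1742]
eef_rot: [2.79, -0.001, 1.849]
force: [-0.4, 0.2, -2.3]
grip_width: 0.0179
grip_force: 28.0
```

```bash
python3 -c "
from h import *
st('b',.0305)"
```

```text
t 19.7 slot x,y mm [-1.7  1.4] bottom h 64.5 rot [-0.002  0.001 -0.   ] F slot [-1.1  0.3 -2.1] M [-0.05  0.42  0.06] w 17.9 28.0
```

Call:
jog_arm(motion=[[0, -0.001, 0, 0, 0, 0, -1], [0, 0, 0, 0, 0, 0, -1]])

```text
time_s: 19.9
ee_pos: [0.484, 0.2108, 0.1742]
eef_rot: [2.789, -0.001, 1.849]
force: [3.2, 1.7, -2.3]
grip_width: 0.0177
grip_force: 28.0
```

```bash
python3 -c "
from h import *
st('b',.0305)"
```

```text
t 19.9 slot x,y mm [-2.2  1.4] bottom h 64.6 rot [-0.003  0.001 -0.   ] F slot [ 2.6  0.8 -3.4] M [-0.09 -0.53 -0.09] w 17.7 28.0
```

Call:
jog_arm(motion=[[0, 0.0015, 0, 0.002, -0.001, 0, -1], [0, 0, 0, 0, 0, 0, -1], [0, 0, 0.004, 0, 0, 0, -1], [0, 0, 0.004, 0, 0, 0, -1], [0, 0, 0, 0, 0, 0, -1]])

```text
time_s: 20.4
ee_pos: [0.4874, 0.2118, 0.1661]
eef_rot: [2.793, 0.0, 1.849]
force: [0.7, 0.3, -3.2]
grip_width: 0.0179
grip_force: 28.0
```

```bash
python3 -c "
from h import *
st('b',.0305)"
```

```text
t 20.4 slot x,y mm [-1.5  1.3] bottom h 55.7 rot [ 0.001 -0.    -0.   ] F slot [-0.4  0.1 -3.3] M [-0.03  0.37  0.05] w 17.9 28.0
```

Call:
jog_arm(motion=[[0, 0.0002, 0.004, 0, 0, 0, -1], [0, 0, 0.004, 0, 0, 0, -1], [0, 0, 0, 0, 0, 0, -1]])

```text
time_s: 20.7
ee_pos: [0.4902, 0.2125, 0.1587]
eef_rot: [2.794, 0.0, 1.849]
force: [-0.7, 0.2, -2.7]
grip_width: 0.0182
grip_force: 28.0
```

```bash
python3 -c "
from h import *
st('b',.0305)"
```

```text
t 20.7 slot x,y mm [-1.3  1.3] bottom h 47.8 rot [ 0.001 -0.    -0.   ] F slot [-1.5  0.4 -2.3] M [-0.02  0.38 -0.01] w 18.2 28.0
```

Call:
jog_arm(motion=[[0, 0, 0.004, 0, 0, 0, -1], [0, 0, 0.003, 0, 0, 0, -1], [0, 0, 0, 0, 0, 0, -1]])

```text
time_s: 21.0
ee_pos: [0.4926, 0.2132, 0.1523]
eef_rot: [2.793, 0.0, 1.849]
force: [-0.5, 0.4, -2.9]
grip_width: 0.018
grip_force: 28.0
```

```bash
python3 -c "
from h import *
st('b',.0305)"
```

```text
t 21.0 slot x,y mm [-1.2  1.3] bottom h 41.0 rot [ 0.001 -0.    -0.   ] F slot [-1.3  0.5 -2.6] M [-0.03  0.33 -0.  ] w 18.0 28.0
```

In the slot. I continue down to the floor (contact expected at about h = 2).

Call:
jog_arm(motion=[[0, 0, 0.005, 0, 0, 0, -1], [0, 0, 0.005, 0, 0, 0, -1], [0, 0, 0.005, 0, 0, 0, -1], [0, 0, 0, 0, 0, 0, -1]])

```text
time_s: 21.4
ee_pos: [0.4975, 0.2146, 0.1379]
eef_rot: [2.794, 0.001, 1.849]
force: [-0.8, -0.1, -2.6]
grip_width: 0.0177
grip_force: 28.0
```

```bash
python3 -c "
from h import *
st('b',.0305)"
```

```text
t 21.4 slot x,y mm [-1.4  1.3] bottom h 25.6 rot [ 0.001 -0.    -0.   ] F slot [-1.6  0.1 -2.2] M [-0.    0.33  0.01] w 17.7 28.0
```

Call:
jog_arm(motion=[[0, 0, 0.005, 0, 0, 0, -1], [0, 0, 0.005, 0, 0, 0, -1], [0, 0, 0.005, 0, 0, 0, -1], [0, 0, 0.003, 0, 0, 0, -1], [0, 0, 0, 0, 0, 0, -1]])

```text
time_s: 21.9
ee_pos: [0.5034, 0.2163, 0.1213]
eef_rot: [2.793, 0.0, 1.849]
force: [-0.4, 0.1, -2.7]
grip_width: 0.0178
grip_force: 28.0
```

```bash
python3 -c "
from h import *
st('b',.0305)"
```

```text
t 21.9 slot x,y mm [-1.2  1.3] bottom h 8.0 rot [ 0.001 -0.    -0.   ] F slot [-1.3  0.2 -2.4] M [-0.02  0.4  -0.01] w 17.8 28.0
```

Call:
jog_arm(motion=[[0, 0, 0.002, 0, 0, 0, -1], [0, 0, 0.001, 0, 0, 0, -1], [0, 0, 0, 0, 0, 0, -1]])

```text
time_s: 22.2
ee_pos: [0.5045, 0.2166, 0.119]
eef_rot: [2.792, 0.0, 1.849]
force: [0.3, -0.6, -2.8]
grip_width: 0.018
grip_force: 28.0
```

```bash
python3 -c "
from h import *
st('b',.0305)"
```

```text
t 22.2 slot x,y mm [-0.9  1.3] bottom h 5.4 rot [-0. -0. -0.] F slot [-0.8 -0.7 -2.6] M [-0.06  0.41  0.05] w 18.0 28.0
```

Call:
jog_arm(motion=[[0, 0, 0.001, 0, 0, 0, -1], [0, 0, 0.001, 0, 0, 0, -1], [0, 0, 0, 0, 0, 0, -1]])

```text
time_s: 22.5
ee_pos: [0.5052, 0.2168, 0.1171]
eef_rot: [2.793, 0.0, 1.849]
force: [1.4, -0.5, -1.5]
grip_width: 0.018
grip_force: 28.0
```

```bash
python3 -c "
from h import *
st('b',.0305)"
```

```text
t 22.5 slot x,y mm [-1.   1.3] bottom h 3.4 rot [ 0. -0. -0.] F slot [ 0.6 -0.8 -1.8] M [-0.06  0.38  0.06] w 18.0 28.0
```

Call:
jog_arm(motion=[[0, 0, 0.001, 0, 0, 0, -1], [0, 0, 0, 0, 0, 0, -1]])

```text
time_s: 22.7
ee_pos: [0.5056, 0.2169, 0.1163]
eef_rot: [2.792, 0.0, 1.849]
force: [-0.6, -0.6, -0.3]
grip_width: 0.0178
grip_force: 28.0
```

```bash
python3 -c "
from h import *
st('b',.0305)"
```

```text
t 22.7 slot x,y mm [-0.8  1.3] bottom h 2.5 rot [-0. -0. -0.] F slot [-0.8 -0.4 -0.1] M [-0.06  0.49  0.04] w 17.8 28.0
```

Call:
jog_arm(motion=[[0, 0, 0.001, 0, 0, 0, -1], [0, 0, 0, 0, 0, 0, -1]])

```text
time_s: 22.9
ee_pos: [0.5061, 0.2168, 0.1161]
eef_rot: [2.792, 0.001, 1.849]
force: [-4.9, -6.1, 9.6]
grip_width: 0.0183
grip_force: 28.0
```

```bash
python3 -c "
from h import *
st('b',.0305)"
```

```text
t 22.9 slot x,y mm [-0.4  1. ] bottom h 2.2 rot [-0.001 -0.001 -0.   ] F slot [-2.7 -4.5 11.2] M [-0.58  1.09  0.13] w 18.3 28.0
```

Call:
jog_arm(motion=[[0, 0, 0.001, 0, 0, 0, -1], [0, 0, 0, 0, 0, 0, -1], [0, 0, -0.0015, 0, 0, 0, -1], [0, 0, 0, 0, 0, 0, -0.45], [0, 0, 0, 0, 0, 0, -0.3]])

```text
time_s: 23.4
ee_pos: [0.5059, 0.2171, 0.1159]
eef_rot: [2.792, 0.0, 1.849]
force: [-0.8, 0.1, 0.2]
grip_width: 0.0303
grip_force: 0.0
```

Call:
jog_arm(motion=[[0, 0, 0, 0, 0, 0, -0.2], [0, 0, 0, 0, 0, 0, -0.2], [0, 0, -0.01, 0, 0, 0, -0.2], [0, 0, -0.03, 0, 0, 0, -0.2], [0, 0, -0.04, 0, 0, 0, -0.2]])

```text
time_s: 23.9
ee_pos: [0.4784, 0.2091, 0.191]
eef_rot: [2.795, 0.001, 1.849]
force: [-0.3, 0.8, 0.0]
grip_width: 0.0376
grip_force: 0.0
```

Call:
jog_arm(motion=[[0, 0, -0.04, 0, 0, 0, -0.2], [0, -0.03, -0.04, 0, 0, 0, -0.2], [0, -0.03, -0.02, 0, 0, 0, -0.2], [0, 0, 0, 0, 0, 0, -0.2], [0, 0, 0, 0, 0, 0, -0.2]])

```text
time_s: 24.4
ee_pos: [0.3921, 0.1847, 0.2654]
eef_rot: [2.79, 0.0, 1.849]
force: [0.3, -0.5, -0.1]
grip_width: 0.0377
grip_force: 0.0
```

Run:
```python
from h import *
# expected board corners (front face) if seated: floor 2mm above SLOT, x -1.2mm
for s,t in(("a",.012),("b",.018)):
    c=SLOT[s]+SB@[-.0012,0,.067]
    print(s,proj("scene",[c+SB@[t/2,sy*.065,.065] for sy in(-1,1)]).round(1).tolist())
a=ctrl.camera("scene")[:,:,::-1]
cv2.imwrite("pics/p4.png",cv2.resize(a[130:280,200:400],(800,600),interpolation=cv2.INTER_CUBIC))
```

```text
a [[298.9, 172.7], [338.4, 172.1]]
b [[301.6, 183.8], [342.7, 183.2]]
```

View pics/p4.png

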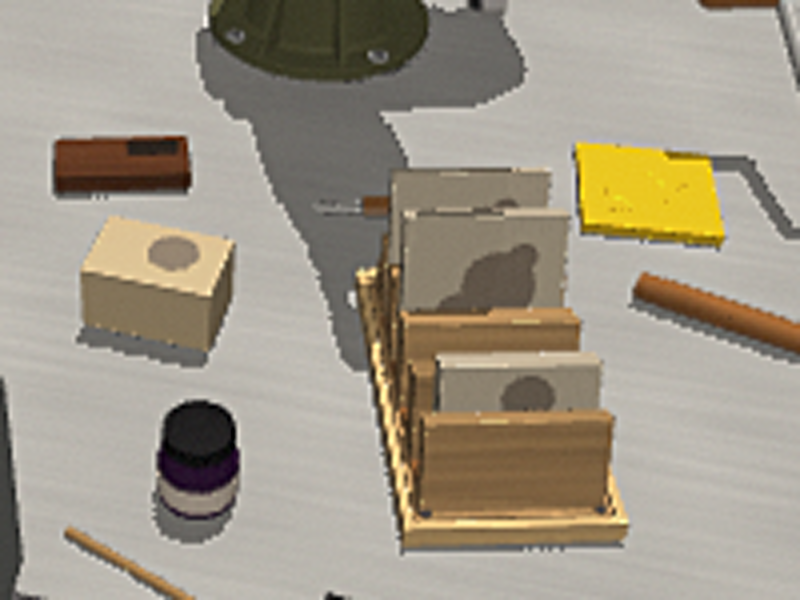

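Both boards are seated level. Their front top corners, at about (390–550, 173) for slot a and (402–568, 216) for slot b, match the fully seated prediction within about 2 px.

```bash
python3 -c "
from station import ctrl
print(ctrl.hand_in())"
```

```text
the job is handed in; nothing more can be done
None
```

I put the thin board in slot a and the thick board in slot b, both down on the slot floors, let go of them and handed the job in at about 24 s; the hand-in gave no verdict.

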